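# Tamp the drainage lumps level in the planting bin

## Task

One clay drainage lump is riding up on top of the other four in one of the two planting bins. Take the flat square tamper by its handle, set it gently over the middle of that heap, turned to fit inside the bin, and press straight down, without dropping or slamming it, until the lumps lie level in one layer on the bin's floor; leave the tamper standing there flat on the lumps and let go. Push the high lump only with the tamper, not with the gripper's fingers.

Things in the scene. Friction and masses are not known exactly. Their poses are not given: they have to be found in the camera images.
- tamper: Flat tamper of light wood, 0.11 kg, standing upright: square plate 84 x 84 x 12 mm, upright round handle 26 mm thick at its centre, top 120 mm above the plate's underside (a 32 mm collar on the lowest 6 mm of handle). Origin: centre of the plate's underside; x, y along its edges, z up the handle. The wooden pestle nearby, with a round foot 48 mm across, is not it.
- bin: Grey open square bin with the heap, fixed on the bench: 128 x 128 mm (rim 134), 48 high, walls and floor 4, inside 120 x 120. Origin: centre of its underside, on the bench; x, y along its walls, z up. Four lumps stand around its middle with room to spread, a fifth rides on their bevels. The like bin on the other side has four lumps already level: leave it. Either may be left or right.
- lump_high_mid (a point): Middle of the high lump, over the bin's middle: 37 mm above the bench at the start, 18 when on the bin's floor. The five lumps are loose eight-sided clay drums, rims bevelled, 42 mm across flats, 28 high, 90 g. The tamper's weight alone does not move it; pressed, it resists with 5 to 20 N, wedges the four apart and drops: go by height, not force. All tops are then 32 mm above the bench.

How it is judged:
On the way, in this order (a step that is already met when the one before it is completed fails the run):
1. the tamper is held over or set on the heap while the high lump still rides up (horizontal distance between tamper and bin below 0.03 m and z of tamper in the frame of bin above 0.046 m and z of lump_high_mid in the frame of bin above 0.031 m), for 0.05 s.
2. the lumps are pressed down level under the flat tamper (horizontal distance between tamper and bin below 0.02 m and z of tamper in the frame of bin below 0.04 m and angle between tamper's own z axis and vertical below 0.17 rad and z of lump_high_mid in the frame of bin below 0.024 m), for 0.2 s.
At the end, for the whole second after the job is handed in: The high lump's middle is within 6 mm of its seated height, inside the bin; the tamper stands released and at rest on the level lumps: origin within 20 mm of the bin's middle, underside 26 to 40 mm above the bench (32 when level), upright within about 10 degrees (all of step 2 and z of tamper in the frame of bin above 0.026 m and z of lump_high_mid in the frame of bin above 0.012 m and horizontal distance between lump_high_mid and bin below 0.06 m and linear speed of tamper below 0.02 m/s); the robot touches nothing.
It fails at once if the gripper's fingers touch the high lump (contact force between the fingers and lump_high above 0.5 N).
It fails at once if the tamper is dropped or slammed onto the lumps (over 0.5 m/s just above or in the bin) (horizontal distance between tamper and bin below 0.06 m and z of tamper in the frame of bin below 0.06 m and linear speed of tamper above 0.5 m/s).
It also fails if it takes over 40 s, if anything falls off the work surface, if the arm or the gripper's body presses on something with over 40 N, if the wrist force passes 120 N, or if a joint passes its speed limit or range.

## Robot

A 6-joint arm with a two-finger parallel gripper is mounted at the origin on the work surface. World frame = base frame: x ahead of the robot, y to its left, z up, the work surface at z = 0. Lengths are in m, angles in rad, forces in N, time in s.
With the tool pointing down it reaches from about 0.375 to 0.9 m from the base axis. Payload 3.1 kg.
Tool frame: the origin (TCP) lies where the fingers leave the gripper's body, on its centre line; the fingertips stand 70 mm ahead of it and the grasp point (between the pads) lies 51 mm ahead of it; z points along the fingers, y is the direction in which the jaws open and shut (so a half turn about z gives the same grasp; the last joint's range is limited). The gripper opens to 87 mm and grips with 3 to 60 N. Pads are 19 mm wide; open, the fingers measure 117 mm over their backs; the gripper's body (75 mm by 190 mm) begins 51 mm behind the grasp point.
Start: joints at [-1.452, 0.527, 1.433, -0, 1.181, -0.178], TCP at [0.183, -0.597, 0.292] pointing down, gripper open.
Joint ranges: [-3.08, 3.08], [-0.75, 2.2], [0.22, 2.44], [-1.43, 4.57], [0, 2.65], [-2.85, 2.85]. Speed limits (rad/s): [2.79, 2.79, 3.14, 3.14, 3.14, 3.14].

## Interface

Orientations are given as a rotation vector (axis times angle).
In Python, from bench import * gives the robot as it stands.
- The arm moves only by the shell command python3 -m inch 'ROWS' [FORCE]. ROWS is JSON, a list of rows, each an object of numbers: "x", "y", "z": the shift along the tool's x, y, z in m; "wx", "wy", "wz": the turn, a rotation vector about the tool's x, y, z in rad; "hand": the opening, from 0 (shut) to 1 (fully open). In form: [{"x": .., "y": .., "z": .., "wx": .., "wy": .., "wz": .., "hand": ..}, ...]. A call has exactly 10 rows; each row is the pose to reach, as a shift and turn from the pose measured when the call began, along the tool's axes at that moment; what a row does not reach only later rows make up. A row lasts 1/12 s, in which the tool goes at most 41.7 mm and 7.16 degrees, less where a joint would pass 70% of its speed; a pose out of reach is approached as far as the arm can. A call with a gripper value outside its range is refused whole. The fingers move at their own pace and stop on an object; FORCE is the grip in N (left out, the last holds). Time passes only in rows, so rows that repeat a pose let the fingers close, or fill a call up. It gives the time, the measured TCP pose, the force and the opening at its end, in the units of the state.
- sense(): the state, without advancing time (a new reading comes with each control period).
- camera(name): name is "side" or "top" or "wrist"; returns the picture (384x512x3 uint8, blue, green, red); there is no depth.
- camera_info(name): a dict with "fx", "fy", "cx", "cy" (pixels), "R" (3x3) and "t" (3): a world point X has camera coordinates R X + t; the wrist camera has in their place "T_tool_cam" (4x4, takes a point from camera to tool coordinates, whose origin is the TCP and whose axes are the flange's). Camera axes: x right, y down, z forward; pixel columns grow to the right and rows downward; lengths in m; the calibration is good to about 2 mm. A picture is of the moment at which its call begins: read the wrist's pose just before it. camera_info takes no time and is no camera call.
- hand_in(): hands the job in, once; it reports no verdict.
The state is a dict: "time_s": time; "joint_pos": joint angles; "joint_vel": joint speeds; "joint_torque": joint torques, N m; "eef_pos": TCP position; "orientation": TCP orientation; "contact_force": force on the tool from outside, world axes, zero at the start; "wrist_torque": the same for the moment, N m; "width": finger opening in m.
Only numpy, scipy, OpenCV 4.12 (cv2) and the standard library are available. Lean on these libraries where they do the work, as an engineer would, in place of code of your own. Each camera call takes 0.05 s, during which the arm holds its last target. There are 200 camera calls.

## Working session

There is one attempt and no reset: what is moved stays moved. The work goes in short steps, Python scripts to look and compute and a shell command to move; the robot and the scene stay as the last step left them, time stands still between calls to the robot, and variables do not carry over. Pictures are saved under pics/ and viewed, about 8 in all and at most 12, crops included, and the job is handed in when it is done.

```bash
mkdir -p pics
python3 - <<'E'
from bench import *
import cv2
s=sense();print({k:s[k] for k in('time_s','eef_pos','orientation','contact_force','width')})
for n in('top','side'):
    cv2.imwrite(f'pics/{n}0.png',camera(n)); print(n,camera_info(n))
print(camera_info('wrist'))
E
```

```text
{'time_s': 0.0, 'eef_pos': array([ 0.18332098, -0.59688923,  0.29126063]), 'orientation': array([-3.10465443e+00, -4.65648648e-01, -8.09344908e-05]), 'contact_force': array([ 0.72831526, -0.1182543 ,  0.06396406]), 'width': 0.0873522523819076}
top {'fx': 397.3099406332226, 'fy': 397.3099406332226, 'cx': 256.3604159704847, 'cy': 193.40556087866622, 'R': array([[ 0.0249271 , -0.99949045,  0.01993686],
       [-0.98210296, -0.028208  , -0.18622053],
       [ 0.18668802, -0.01493811, -0.98230567]]), 't': array([-0.03440084,  0.53680714,  0.85661598])}
side {'fx': 401.58996703361055, 'fy': 401.58996703361055, 'cx': 257.21127102696425, 'cy': 197.93166981419142, 'R': array([[ 0.98984297, -0.14152349,  0.01349084],
       [-0.09176566, -0.70852578, -0.69969299],
       [ 0.1085816 ,  0.69134819, -0.71431626]]), 't': array([-0.53496526,  0.07076542,  0.68049877])}
{'fx': 267.6170201089457, 'fy': 267.6170201089457, 'cx': 252.00583075329425, 'cy': 193.72725209311963, 'T_tool_cam': array([[-2.34122367e-05, -9.62833585e-01, -2.70095330e-01,
         7.37531017e-02],
       [ 9.99998871e-01, -4.28324874e-04,  1.44020766e-03,
         1.04960956e-03],
       [-1.50236885e-03, -2.70094992e-01,  9.62832508e-01,
        -9.21528004e-02],
       [ 0.00000000e+00,  0.00000000e+00,  0.00000000e+00,
         1.00000000e+00]])}
```

View pics/top0.png

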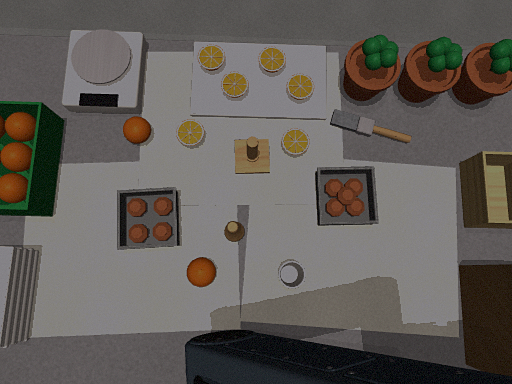

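View pics/side0.png

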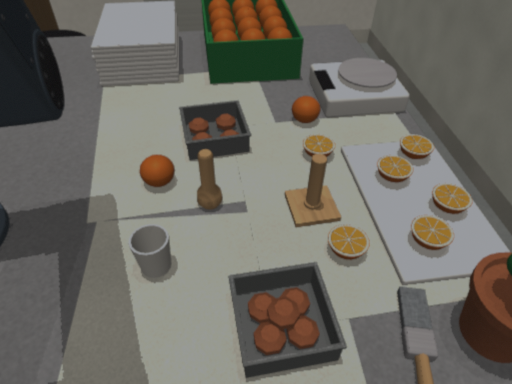

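Top view: the heap bin is on the right at about (347,196). The tamper is at about (252,156), and the pestle at (234,230) is the distractor. The side view agrees: heap bin (284,318), tamper (313,205). Next I'll measure both.

```bash
cat > h.py <<'E'
import numpy as np,cv2
from bench import *
from scipy.spatial.transform import Rotation as Ro
def ray(n,px,z):
    c=camera_info(n)
    if n=='wrist':
        s=sense();A=Ro.from_rotvec(s['orientation']).as_matrix();T=c['T_tool_cam']
        R=(A@T[:3,:3]).T;o=A@T[:3,3]+s['eef_pos']
    else: R=c['R'];o=-R.T@c['t']
    px=np.atleast_2d(px).astype(float)
    d=np.c_[(px[:,0]-c['cx'])/c['fx'],(px[:,1]-c['cy'])/c['fy'],np.ones(len(px))]@R
    return (o+d*((z-o[2])/d[:,2])[:,None])[:,:2]
def blob(img,lo,hi,roi):
    x0,y0,x1,y1=roi;m=np.zeros(img.shape[:2],np.uint8)
    m[y0:y1,x0:x1]=cv2.inRange(cv2.cvtColor(img,cv2.COLOR_BGR2HSV),lo,hi)[y0:y1,x0:x1]
    cs=cv2.findContours(m,cv2.RETR_EXTERNAL,cv2.CHAIN_APPROX_NONE)[0]
    return max(cs,key=cv2.contourArea)[:,0,:],m
def rect(P):
    r=cv2.minAreaRect((P*1000).astype(np.float32));return [np.round(np.array(q),1) for q in r]
E
python3 - <<'E'
from h import *
for n,rt,rb in(('top',(225,130,280,182),(308,158,386,236)),('side',(275,145,350,230),(220,255,350,378))):
    im=cv2.imread(f'pics/{n}0.png');hsv=cv2.cvtColor(im,cv2.COLOR_BGR2HSV)
    pts={'top':[(240,165),(265,165),(252,150),(320,190),(300,190)],'side':[(300,212),(315,180),(240,330),(225,330)]}[n]
    print([(p,hsv[p[1],p[0]].tolist()) for p in pts])
    c,m=blob(im,(8,70,60),(25,255,255),rt);cv2.imwrite(f'pics/m{n}t.png',m)
    print(n,'tamper',c.min(0),c.max(0),rect(ray(n,c,.012)),cv2.approxPolyDP(cv2.convexHull(c),4,True)[:,0].tolist())
    c,m=blob(im,(0,0,0),(180,255,110),rb)
    print(n,'bin',c.min(0),c.max(0),rect(ray(n,c,.048)),cv2.approxPolyDP(cv2.convexHull(c),4,True)[:,0].tolist())
    m2=cv2.inRange(hsv,(0,90,30),(12,255,255));
    x0,y0,x1,y1=rb;y,x=np.nonzero(m2[y0:y1,x0:x1]);print('lumps mean at z .032',ray(n,[(x.mean()+x0,y.mean()+y0)],.030))
E
```

```text
[((240, 165), [19, 107, 133]), ((265, 165), [18, 127, 131]), ((252, 150), [15, 170, 54]), ((320, 190), [25, 19, 80]), ((300, 190), [20, 6, 132])]
top tamper [235 136] [269 173] [array([641.1,  -7.5]), array([93.2, 82.4]), np.float64(2.0)] [[268, 139], [269, 171], [235, 172], [235, 140]]
top bin [315 166] [378 225] [array([ 540.4, -226. ]), array([136.6, 141.2]), np.float64(2.9)] [[373, 166], [378, 223], [318, 225], [317, 167]]
lumps mean at z .032 [[ 0.53918858 -0.22614056]]
[((300, 212), [16, 118, 149]), ((315, 180), [16, 115, 82]), ((240, 330), [30, 3, 85]), ((225, 330), [39, 12, 154])]
side tamper [285 145] [340 226] [array([651.9,  49.7]), array([232.5,  98.6]), np.float64(78.5)] [[332, 145], [339, 220], [296, 226], [285, 191], [304, 147]]
side bin [229 262] [346 377] [array([ 542.9, -239.5]), array([133.5, 151.6]), np.float64(2.7)] [[316, 263], [345, 343], [340, 359], [285, 374], [245, 377], [229, 276]]
lumps mean at z .032 [[ 0.54144937 -0.23752617]]
```

```bash
cat >> h.py <<'E'
def togo(p,yaw):
    "shift/turn in tool axes to put the TCP at p, pointing down, tool x at yaw (deg)"
    s=sense();A=Ro.from_rotvec(s['orientation']).as_matrix();c,t=np.cos(np.radians(yaw)),np.sin(np.radians(yaw))
    B=np.array([[c,t,0],[t,-c,0],[0,0,-1]])
    return np.round(A.T@(np.array(p)-s['eef_pos']),4),np.round(Ro.from_matrix(A.T@B).as_rotvec(),4)
E
python3 - <<'E'
from h import *
print('side plate corners',ray('side',[(285,191),(296,226),(339,220)],.012),'handle top side',ray('side',[(319,157)],.12),'top',ray('top',[(252,141)],.12))
print(togo((.60,-.0075,.29),2))
E
```

```text
side plate corners [[ 0.59736424  0.02909733]
 [ 0.59992412 -0.05839919]
 [ 0.6780921  -0.05468933]] handle top side [[ 0.64040979 -0.00666933]] top [[ 0.63928531 -0.00665783]]
(array([ 0.5713, -0.4412,  0.0024]), array([-2.000e-03, -1.000e-04,  2.629e-01]))
```

```bash
python3 -m inch '[{"x":0.029,"y":-0.022,"wz":0.03},{"x":0.058,"y":-0.045,"wz":0.06},{"x":0.09,"y":-0.07,"wz":0.09},{"x":0.12,"y":-0.093,"wz":0.12},{"x":0.15,"y":-0.116,"wz":0.15},{"x":0.18,"y":-0.139,"wz":0.18},{"x":0.21,"y":-0.162,"wz":0.21},{"x":0.24,"y":-0.185,"wz":0.24},{"x":0.27,"y":-0.208,"wz":0.263},{"x":0.30,"y":-0.232,"wz":0.263}]'
python3 -c "
from h import *
print(togo((.60,-.0075,.29),2))"
```

```text
(array([ 0.5713, -0.4412,  0.0024]), array([-2.000e-03, -1.000e-04,  2.629e-01]))validation failed for argument at $[0]...
```

```bash
python3 -m inch '[{"x":0.029,"y":-0.022,"z":0,"wx":0,"wy":0,"wz":0.03,"hand":1},{"x":0.058,"y":-0.045,"z":0,"wx":0,"wy":0,"wz":0.06,"hand":1},{"x":0.09,"y":-0.07,"z":0,"wx":0,"wy":0,"wz":0.09,"hand":1},{"x":0.12,"y":-0.093,"z":0,"wx":0,"wy":0,"wz":0.12,"hand":1},{"x":0.15,"y":-0.116,"z":0,"wx":0,"wy":0,"wz":0.15,"hand":1},{"x":0.18,"y":-0.139,"z":0,"wx":0,"wy":0,"wz":0.18,"hand":1},{"x":0.21,"y":-0.162,"z":0,"wx":0,"wy":0,"wz":0.21,"hand":1},{"x":0.24,"y":-0.185,"z":0,"wx":0,"wy":0,"wz":0.24,"hand":1},{"x":0.27,"y":-0.208,"z":0,"wx":0,"wy":0,"wz":0.263,"hand":1},{"x":0.30,"y":-0.232,"z":0,"wx":0,"wy":0,"wz":0.263,"hand":1}]'
python3 -c "
from h import *
print(togo((.60,-.0075,.29),2))"
```

```text
time_s: 0.93
eef_pos: [0.4027, -0.2855, 0.2917]
orientation: [-3.139, -0.053, 0.001]
contact_force: [0.8, -0.4, 0.2]
width: 0.0871
(array([ 0.2065, -0.2712,  0.0023]), array([-0.0022,  0.0004, -0.0013]))
```

```bash
python3 -m inch '[{"x":0.023,"y":-0.03,"z":0,"wx":0,"wy":0,"wz":0,"hand":1},{"x":0.046,"y":-0.06,"z":0,"wx":0,"wy":0,"wz":0,"hand":1},{"x":0.069,"y":-0.09,"z":0,"wx":0,"wy":0,"wz":0,"hand":1},{"x":0.092,"y":-0.12,"z":0,"wx":0,"wy":0,"wz":0,"hand":1},{"x":0.115,"y":-0.15,"z":0,"wx":0,"wy":0,"wz":0,"hand":1},{"x":0.138,"y":-0.18,"z":0,"wx":0,"wy":0,"wz":0,"hand":1},{"x":0.161,"y":-0.21,"z":0,"wx":0,"wy":0,"wz":0,"hand":1},{"x":0.184,"y":-0.24,"z":0,"wx":0,"wy":0,"wz":0,"hand":1},{"x":0.2065,"y":-0.271,"z":0,"wx":0,"wy":0,"wz":0,"hand":1},{"x":0.2065,"y":-0.271,"z":0,"wx":0,"wy":0,"wz":0,"hand":1}]'
python3 -c "
from h import *
im=camera('wrist');cv2.imwrite('pics/w1.png',im)
print(sense()['eef_pos'])
c,m=blob(im,(8,70,60),(25,255,255),(60,60,450,384))
print(c.min(0),c.max(0),cv2.contourArea(c),cv2.approxPolyDP(cv2.convexHull(c),6,True)[:,0].tolist())
print(ray('wrist',cv2.approxPolyDP(cv2.convexHull(c),6,True)[:,0],.012))
"
```

```text
time_s: 1.77
eef_pos: [0.603, -0.0022, 0.292]
orientation: [-3.136, -0.061, -0.005]
contact_force: [-0.1, 0.1, 0.2]
width: 0.0871
[ 0.60123895 -0.00462306  0.29169118]
[227 116] [288 177] 3588.5 [[288, 116], [287, 176], [229, 177], [227, 117]]
[[ 0.68065994 -0.05043205]
 [ 0.5991663  -0.05513676]
 [ 0.59451301  0.02693896]
 [ 0.67622462  0.03088254]]
```

View pics/w1.png

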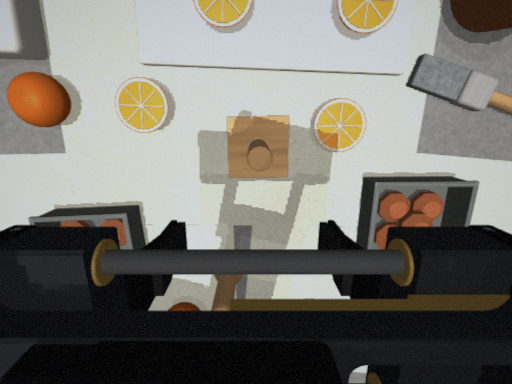

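The wrist view shows the tamper plate at (227..288,116..177). That puts its centre near (0.638,-0.011) with yaw 3°, and the size is right. I'll descend in two calls: level over the tamper first, then down.

```bash
python3 -c "
from h import *
print(togo((.638,-.010,.141),3))"
```

```text
(array([0.0365, 0.0072, 0.1507]), array([-0.0027, -0.    , -0.0136]))
```

```bash
python3 -m inch '[{"x":0.02,"y":0.004,"z":0,"wx":0,"wy":0,"wz":-0.0136,"hand":1},{"x":0.0365,"y":0.0072,"z":0.005,"wx":-0.0027,"wy":0,"wz":-0.0136,"hand":1},{"x":0.0365,"y":0.0072,"z":0.025,"wx":-0.0027,"wy":0,"wz":-0.0136,"hand":1},{"x":0.0365,"y":0.0072,"z":0.05,"wx":-0.0027,"wy":0,"wz":-0.0136,"hand":1},{"x":0.0365,"y":0.0072,"z":0.075,"wx":-0.0027,"wy":0,"wz":-0.0136,"hand":1},{"x":0.0365,"y":0.0072,"z":0.1,"wx":-0.0027,"wy":0,"wz":-0.0136,"hand":1},{"x":0.0365,"y":0.0072,"z":0.12,"wx":-0.0027,"wy":0,"wz":-0.0136,"hand":1},{"x":0.0365,"y":0.0072,"z":0.138,"wx":-0.0027,"wy":0,"wz":-0.0136,"hand":1},{"x":0.0365,"y":0.0072,"z":0.15,"wx":-0.0027,"wy":0,"wz":-0.0136,"hand":1},{"x":0.0365,"y":0.0072,"z":0.15,"wx":-0.0027,"wy":0,"wz":-0.0136,"hand":1}]'
python3 -c "
from h import *
cv2.imwrite('pics/s2.png',camera('side')[100:260,210:420].repeat(3,0).repeat(3,1))
print(togo((.638,-.010,.141),3))"
```

```text
time_s: 2.65
eef_pos: [0.6356, -0.0107, 0.1386]
orientation: [-3.139, -0.08, 0.011]
contact_force: [-1.6, -0.4, -0.0]
width: 0.0866
(array([ 0.0013, -0.0006, -0.0007]), array([-0.0007,  0.0037, -0.0009]))
```

View pics/s2.png

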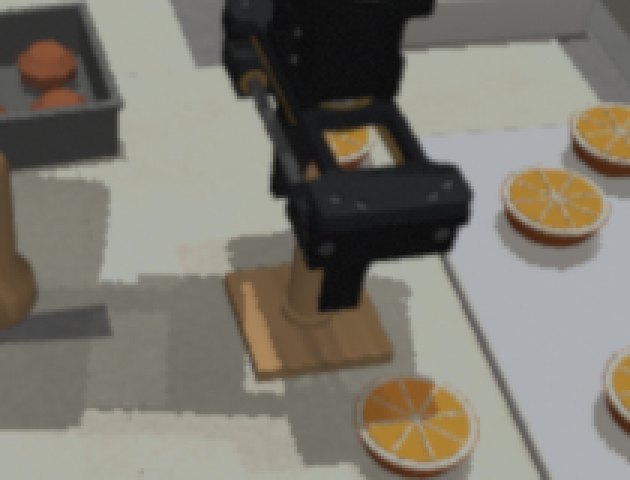

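The open fingers straddle the handle. One number check on the near finger's tip, at crop (340,305), before closing.

```bash
python3 -c "
from h import *
print(ray('side',[(323.3,201.7)],.071),sense()['eef_pos'])"
```

```text
[[ 0.6398036  -0.06179781]] [ 0.63670831 -0.01065063  0.14030315]
```

```bash
python3 -m inch '[{"x":0.001,"y":0,"z":0,"wx":0,"wy":0.0037,"wz":0,"hand":0.6},{"x":0.001,"y":0,"z":0,"wx":0,"wy":0.0037,"wz":0,"hand":0.45},{"x":0.001,"y":0,"z":0,"wx":0,"wy":0.0037,"wz":0,"hand":0.4},{"x":0.001,"y":0,"z":0,"wx":0,"wy":0.0037,"wz":0,"hand":0.35},{"x":0.001,"y":0,"z":0,"wx":0,"wy":0.0037,"wz":0,"hand":0.3},{"x":0.001,"y":0,"z":0,"wx":0,"wy":0.0037,"wz":0,"hand":0.2},{"x":0.001,"y":0,"z":0,"wx":0,"wy":0.0037,"wz":0,"hand":0.1},{"x":0.001,"y":0,"z":0,"wx":0,"wy":0.0037,"wz":0,"hand":0},{"x":0.001,"y":0,"z":0,"wx":0,"wy":0.0037,"wz":0,"hand":0},{"x":0.001,"y":0,"z":0,"wx":0,"wy":0.0037,"wz":0,"hand":0}]' 50
```

```text
time_s: 3.53
eef_pos: [0.6377, -0.0104, 0.1403]
orientation: [-3.14, -0.081, 0.0]
contact_force: [0.0, -0.0, 0.2]
width: 0.0288
```

```bash
python3 -m inch '[{"x":0,"y":0,"z":0,"wx":0,"wy":0,"wz":0,"hand":0},{"x":0,"y":0,"z":0,"wx":0,"wy":0,"wz":0,"hand":0},{"x":0,"y":0,"z":-0.005,"wx":0,"wy":0,"wz":0,"hand":0},{"x":0,"y":0,"z":-0.015,"wx":0,"wy":0,"wz":0,"hand":0},{"x":0,"y":0,"z":-0.03,"wx":0,"wy":0,"wz":0,"hand":0},{"x":0,"y":0,"z":-0.05,"wx":0,"wy":0,"wz":0,"hand":0},{"x":0,"y":0,"z":-0.07,"wx":0,"wy":0,"wz":0,"hand":0},{"x":0,"y":0,"z":-0.09,"wx":0,"wy":0,"wz":0,"hand":0},{"x":0,"y":0,"z":-0.11,"wx":0,"wy":0,"wz":0,"hand":0},{"x":0,"y":0,"z":-0.12,"wx":0,"wy":0,"wz":0,"hand":0}]' 50
python3 -c "
from h import *
s=sense();print(s['width'],s['contact_force'],togo((.543,-.227,.255),3))
im=camera('wrist');cv2.imwrite('pics/w3.png',im)
cv2.imwrite('pics/s3.png',camera('side'))"
```

```text
time_s: 4.37
eef_pos: [0.6388, -0.0108, 0.264]
orientation: [3.14, 0.081, 0.008]
contact_force: [0.3, 0.4, -1.5]
width: 0.0248
0.02484411490297551 [ 0.27390007  0.39253015 -1.49831354] (array([-0.1068,  0.211 ,  0.0085]), array([ 0.0003, -0.0051, -0.001 ]))
```

View pics/w3.png

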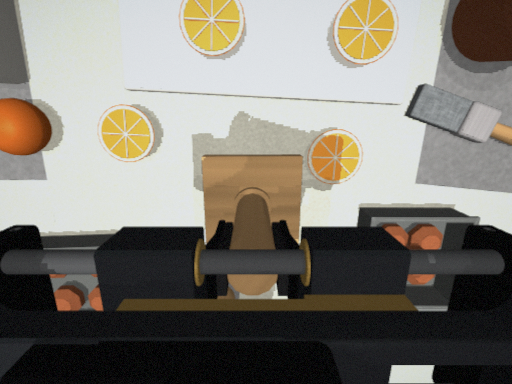

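The wrist view shows the tamper held, with the plate's front edge at (203..301,155) running parallel to the image rows. I'll compute the plate's centre relative to the TCP, then carry it over.

```bash
python3 -c "
from h import *
s=sense();print(ray('wrist',[(203,155),(301,155)],.134),s['eef_pos'])"
python3 -m inch '[{"x":-0.008,"y":0.016,"z":0,"wx":0,"wy":-0.005,"wz":0,"hand":0},{"x":-0.018,"y":0.037,"z":0,"wx":0,"wy":-0.005,"wz":0,"hand":0},{"x":-0.031,"y":0.062,"z":0,"wx":0,"wy":-0.005,"wz":0,"hand":0},{"x":-0.045,"y":0.088,"z":0,"wx":0,"wy":-0.005,"wz":0,"hand":0},{"x":-0.058,"y":0.115,"z":0,"wx":0,"wy":-0.005,"wz":0,"hand":0},{"x":-0.072,"y":0.142,"z":0,"wx":0,"wy":-0.005,"wz":0,"hand":0},{"x":-0.085,"y":0.168,"z":0,"wx":0,"wy":-0.005,"wz":0,"hand":0},{"x":-0.096,"y":0.19,"z":0.002,"wx":0,"wy":-0.005,"wz":0,"hand":0},{"x":-0.104,"y":0.206,"z":0.005,"wx":0,"wy":-0.005,"wz":0,"hand":0},{"x":-0.107,"y":0.211,"z":0.008,"wx":0,"wy":-0.005,"wz":0,"hand":0}]' 50
python3 - <<'E'
from h import *
s=sense();im=camera('wrist');cv2.imwrite('pics/w4.png',im)
t=camera('top');sd=camera('side')
cv2.imwrite('pics/c4.png',np.hstack([im[60:384,60:460],cv2.resize(sd[130:384,150:410],(332,324))]));cv2.imwrite('pics/s4.png',sd)
print(s['eef_pos'])
E
```

```text
[[ 0.68277903  0.03056734]
 [ 0.68692114 -0.05033698]] [ 0.63893319 -0.01078917  0.26324559]
time_s: 5.3
eef_pos: [0.5415, -0.2294, 0.2534]
orientation: [3.14, 0.076, -0.002]
contact_force: [0.5, 0.9, -0.4]
width: 0.0256
[ 0.54147157 -0.22938717  0.25342781]
```

View pics/c4.png

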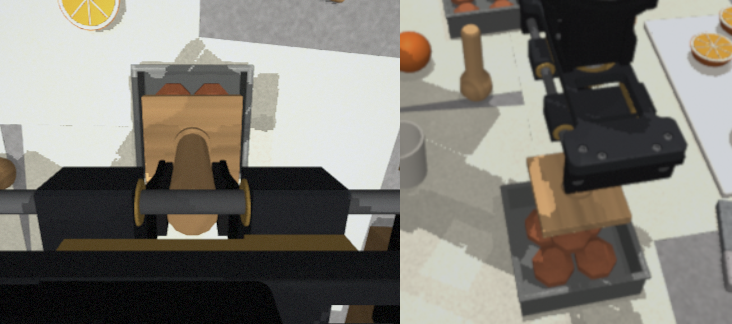

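The wrist crop shows the bin's far rim at about (132..253,66) and the plate's front edge at (141..243,96), parallel to each other. Cast both as rays.

Run:
```python
from h import *
s=sense();p=s['eef_pos'];f=Ro.from_rotvec(s['orientation']).as_matrix()[:2,0]
r=ray('wrist',[(192,125.5),(313,125.5)],.048);print(r,'bin centre',r.mean(0)-.067*f,'len',np.linalg.norm(r[1]-r[0]))
q=ray('wrist',[(201,156),(303,156)],p[2]-.141+.012+.001);print(q,'tamper',q.mean(0)-.042*f,np.linalg.norm(q[1]-q[0]),p,s['contact_force'])
im=cv2.imread('pics/w4.png');g=cv2.cvtColor(im,cv2.COLOR_BGR2GRAY)
print(g[115:140,250].tolist());print(g[145,180:210].tolist(),g[145,296:330].tolist())
```

```text
[[ 0.60591933 -0.15962411]
 [ 0.6124871  -0.28990921]] bin centre [ 0.54228828 -0.22814088] len 0.13045054139744036
[[ 0.58471732 -0.18354179]
 [ 0.5889409  -0.26724427]] tamper [ 0.54488243 -0.22750821] 0.0838089788904503 [ 0.54242021 -0.22647432  0.25359164] [ 0.42769381 -0.02965484 -0.54589277]
[181, 181, 179, 181, 182, 180, 178, 175, 176, 129, 98, 103, 129, 145, 135, 132, 103, 89, 85, 86, 94, 97, 92, 93, 92]
[231, 231, 230, 230, 230, 231, 232, 231, 217, 185, 180, 149, 94, 92, 97, 97, 93, 76, 50, 47, 50, 44, 43, 47, 61, 79, 90, 94, 90, 90] [92, 94, 94, 77, 50, 44, 41, 40, 40, 43, 63, 85, 94, 93, 93, 90, 109, 149, 175, 176, 175, 176, 175, 172, 174, 179, 181, 182, 181, 182, 178, 180, 184, 174]
```

Tamper and bin centres agree within 3 mm and yaw within 1°. Descending to just above the heap.

```bash
python3 -m inch '[{"x":-0.001,"y":0,"z":0.003,"wx":0,"wy":0,"wz":0,"hand":0},{"x":-0.002,"y":0,"z":0.01,"wx":0,"wy":0,"wz":0,"hand":0},{"x":-0.002,"y":0,"z":0.02,"wx":0,"wy":0,"wz":0,"hand":0},{"x":-0.002,"y":0,"z":0.03,"wx":0,"wy":0,"wz":0,"hand":0},{"x":-0.002,"y":0,"z":0.038,"wx":0,"wy":0,"wz":0,"hand":0},{"x":-0.002,"y":0,"z":0.045,"wx":0,"wy":0,"wz":0,"hand":0},{"x":-0.002,"y":0,"z":0.05,"wx":0,"wy":0,"wz":0,"hand":0},{"x":-0.002,"y":0,"z":0.053,"wx":0,"wy":0,"wz":0,"hand":0},{"x":-0.002,"y":0,"z":0.055,"wx":0,"wy":0,"wz":0,"hand":0},{"x":-0.002,"y":0,"z":0.055,"wx":0,"wy":0,"wz":0,"hand":0}]' 50
python3 - <<'E'
from h import *
s=sense();print(s['eef_pos'],s['contact_force'],togo((.540,-.2265,.170),3.1))
im=camera('side');w=camera('wrist')
cv2.imwrite('pics/c5.png',np.hstack([w[60:384,60:460],cv2.resize(im[180:384,190:390],(318,324))]))
E
```

```text
time_s: 6.28
eef_pos: [0.5403, -0.2265, 0.1982]
orientation: [-3.139, -0.079, 0.002]
contact_force: [-1.0, 1.2, -1.8]
width: 0.0251
[ 0.54030443 -0.22652294  0.19822494] [-0.97790866  1.21879251 -1.77657325] (array([-0.0003,  0.    ,  0.0282]), array([-0.002 ,  0.0015, -0.0038]))
```

View pics/c5.png

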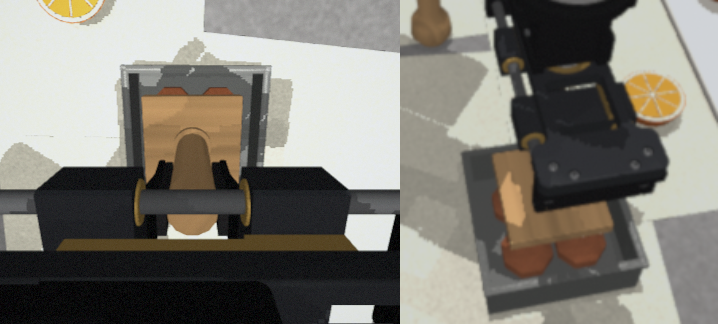

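The plate sits squarely inside the bin outline and the heap is still high. Lateral parallax suggests moving about 2 mm toward tool +y. Now pressing slowly.

```bash
python3 -m inch '[{"x":0,"y":0.001,"z":0.001,"wx":0,"wy":0,"wz":0,"hand":0},{"x":0,"y":0.002,"z":0.003,"wx":0,"wy":0,"wz":0,"hand":0},{"x":0,"y":0.002,"z":0.005,"wx":0,"wy":0,"wz":0,"hand":0},{"x":0,"y":0.002,"z":0.006,"wx":0,"wy":0,"wz":0,"hand":0},{"x":0,"y":0.002,"z":0.007,"wx":0,"wy":0,"wz":0,"hand":0},{"x":0,"y":0.002,"z":0.008,"wx":0,"wy":0,"wz":0,"hand":0},{"x":0,"y":0.002,"z":0.009,"wx":0,"wy":0,"wz":0,"hand":0},{"x":0,"y":0.002,"z":0.01,"wx":0,"wy":0,"wz":0,"hand":0},{"x":0,"y":0.002,"z":0.011,"wx":0,"wy":0,"wz":0,"hand":0},{"x":0,"y":0.002,"z":0.012,"wx":0,"wy":0,"wz":0,"hand":0}]' 60
python3 -c "
from h import *
print(togo((.540,-.2285,.172),3.1))"
```

```text
time_s: 7.22
eef_pos: [0.5414, -0.2292, 0.1878]
orientation: [3.14, 0.079, 0.003]
contact_force: [0.0, 0.3, 5.0]
width: 0.0249
(array([-0.0014, -0.0007,  0.0158]), array([ 0.0004, -0.0016, -0.0038]))
```

Contact at 5 N, as expected. Continuing down.

```bash
python3 -m inch '[{"x":0,"y":0,"z":0.002,"wx":0,"wy":0,"wz":0,"hand":0},{"x":0,"y":0,"z":0.003,"wx":0,"wy":0,"wz":0,"hand":0},{"x":0,"y":0,"z":0.005,"wx":0,"wy":0,"wz":0,"hand":0},{"x":0,"y":0,"z":0.006,"wx":0,"wy":0,"wz":0,"hand":0},{"x":0,"y":0,"z":0.008,"wx":0,"wy":0,"wz":0,"hand":0},{"x":0,"y":0,"z":0.009,"wx":0,"wy":0,"wz":0,"hand":0},{"x":0,"y":0,"z":0.01,"wx":0,"wy":0,"wz":0,"hand":0},{"x":0,"y":0,"z":0.011,"wx":0,"wy":0,"wz":0,"hand":0},{"x":0,"y":0,"z":0.012,"wx":0,"wy":0,"wz":0,"hand":0},{"x":0,"y":0,"z":0.012,"wx":0,"wy":0,"wz":0,"hand":0}]' 60
python3 -c "
from h import *
print(sense()['contact_force'],sense()['wrist_torque'],togo((.540,-.2285,.172),3.1))"
```

```text
time_s: 8.05
eef_pos: [0.5412, -0.229, 0.1753]
orientation: [-3.14, -0.079, -0.001]
contact_force: [-0.3, 0.4, -1.4]
width: 0.0249
[-0.27843999  0.41588219 -1.43233543] [ 0.01494578 -0.01674207  0.022641  ] (array([-0.0011, -0.0005,  0.0033]), array([-0.0003, -0.0008, -0.0038]))
```

The force is back to the hanging weight, so the lump has dropped. Easing down until contact.

```bash
python3 -m inch '[{"x":0,"y":0,"z":0.0005,"wx":0,"wy":0,"wz":0,"hand":0},{"x":0,"y":0,"z":0.001,"wx":0,"wy":0,"wz":0,"hand":0},{"x":0,"y":0,"z":0.0015,"wx":0,"wy":0,"wz":0,"hand":0},{"x":0,"y":0,"z":0.002,"wx":0,"wy":0,"wz":0,"hand":0},{"x":0,"y":0,"z":0.0025,"wx":0,"wy":0,"wz":0,"hand":0},{"x":0,"y":0,"z":0.003,"wx":0,"wy":0,"wz":0,"hand":0},{"x":0,"y":0,"z":0.0035,"wx":0,"wy":0,"wz":0,"hand":0},{"x":0,"y":0,"z":0.004,"wx":0,"wy":0,"wz":0,"hand":0},{"x":0,"y":0,"z":0.004,"wx":0,"wy":0,"wz":0,"hand":0},{"x":0,"y":0,"z":0.004,"wx":0,"wy":0,"wz":0,"hand":0}]' 60
python3 - <<'E'
from h import *
s=sense();print(s['contact_force'],s['wrist_torque'],s['eef_pos'])
im=camera('side');w=camera('wrist')
cv2.imwrite('pics/c6.png',np.hstack([w[60:384,60:460],cv2.resize(im[180:384,190:390],(318,324))]))
E
```

```text
time_s: 8.88
eef_pos: [0.5413, -0.2289, 0.172]
orientation: [-3.141, -0.079, -0.002]
contact_force: [-2.0, 0.9, 5.7]
width: 0.0251
[-2.00178003  0.94221437  5.68256055] [ 0.13184254  0.31007176 -0.03777707] [ 0.54129092 -0.22894122  0.17200155]
```

View pics/c6.png

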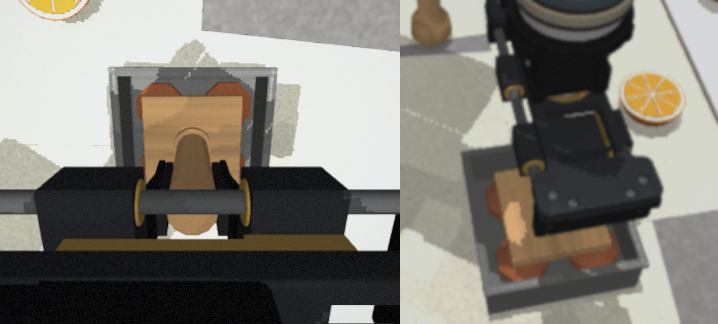

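The lumps have spread out to the corners under the plate, and the TCP height puts its underside at about 0.031–0.032, which is level. One slightly firmer press to confirm, then ease off.

```bash
python3 -m inch '[{"x":0,"y":0,"z":0.001,"wx":0,"wy":0,"wz":0,"hand":0},{"x":0,"y":0,"z":0.0015,"wx":0,"wy":0,"wz":0,"hand":0},{"x":0,"y":0,"z":0.002,"wx":0,"wy":0,"wz":0,"hand":0},{"x":0,"y":0,"z":0.0025,"wx":0,"wy":0,"wz":0,"hand":0},{"x":0,"y":0,"z":0.003,"wx":0,"wy":0,"wz":0,"hand":0},{"x":0,"y":0,"z":0.003,"wx":0,"wy":0,"wz":0,"hand":0},{"x":0,"y":0,"z":0.003,"wx":0,"wy":0,"wz":0,"hand":0},{"x":0,"y":0,"z":0.003,"wx":0,"wy":0,"wz":0,"hand":0},{"x":0,"y":0,"z":0.003,"wx":0,"wy":0,"wz":0,"hand":0},{"x":0,"y":0,"z":0.003,"wx":0,"wy":0,"wz":0,"hand":0}]' 60
```

```text
time_s: 9.82
eef_pos: [0.5413, -0.2289, 0.1719]
orientation: [3.14, 0.08, 0.003]
contact_force: [-4.1, 3.4, 18.1]
width: 0.0249
```

It stays put at 18 N, so the lumps are bottomed out. Ease off and open.

```bash
python3 -m inch '[{"x":0,"y":0,"z":0,"wx":0,"wy":0,"wz":0,"hand":0},{"x":0,"y":0,"z":0,"wx":0,"wy":0,"wz":0,"hand":0},{"x":0,"y":0,"z":0,"wx":0,"wy":0,"wz":0,"hand":0.3},{"x":0,"y":0,"z":0,"wx":0,"wy":0,"wz":0,"hand":0.35},{"x":0,"y":0,"z":0,"wx":0,"wy":0,"wz":0,"hand":0.4},{"x":0,"y":0,"z":0,"wx":0,"wy":0,"wz":0,"hand":0.5},{"x":0,"y":0,"z":0,"wx":0,"wy":0,"wz":0,"hand":0.6},{"x":0,"y":0,"z":0,"wx":0,"wy":0,"wz":0,"hand":0.7},{"x":0,"y":0,"z":0,"wx":0,"wy":0,"wz":0,"hand":0.8},{"x":0,"y":0,"z":0,"wx":0,"wy":0,"wz":0,"hand":0.8}]'
python3 -m inch '[{"x":0,"y":0,"z":0,"wx":0,"wy":0,"wz":0,"hand":0.8},{"x":0,"y":0,"z":-0.01,"wx":0,"wy":0,"wz":0,"hand":0.8},{"x":0,"y":0,"z":-0.025,"wx":0,"wy":0,"wz":0,"hand":0.8},{"x":0,"y":0,"z":-0.045,"wx":0,"wy":0,"wz":0,"hand":0.8},{"x":0,"y":0,"z":-0.065,"wx":0,"wy":0,"wz":0,"hand":0.8},{"x":0,"y":0,"z":-0.085,"wx":0,"wy":0,"wz":0,"hand":0.8},{"x":0,"y":0,"z":-0.105,"wx":0,"wy":0,"wz":0,"hand":0.8},{"x":0,"y":0,"z":-0.125,"wx":0,"wy":0,"wz":0,"hand":0.8},{"x":-0.02,"y":0,"z":-0.14,"wx":0,"wy":0,"wz":0,"hand":0.8},{"x":-0.04,"y":0,"z":-0.15,"wx":0,"wy":0,"wz":0,"hand":0.8}]'
python3 - <<'E'
from h import *
s=sense();print(s['contact_force'],s['eef_pos'],s['width'])
w=camera('wrist');im=camera('side');cv2.imwrite('pics/w7.png',w)
cv2.imwrite('pics/c7.png',np.hstack([w[30:384,60:460],cv2.resize(im[180:384,190:390],(348,354))]))
c,m=blob(w,(8,70,60),(25,255,255),(150,50,420,230))
k=cv2.approxPolyDP(cv2.convexHull(c),6,True)[:,0];print(k.tolist(),ray('wrist',k,.044),rect(ray('wrist',c,.044)))
E
```

```text
time_s: 10.65
eef_pos: [0.5413, -0.2289, 0.1718]
orientation: [3.14, 0.08, 0.003]
contact_force: [0.7, -0.1, 0.3]
width: 0.0606
time_s: 11.48
eef_pos: [0.5018, -0.2312, 0.3245]
orientation: [3.137, 0.081, 0.009]
contact_force: [-0.3, 0.8, 0.4]
width: 0.0695
[-0.32264339  0.77075431  0.4196687 ] [ 0.50176228 -0.23116208  0.32448119] 0.06946381991011055
[[280, 106], [288, 115], [285, 170], [276, 178], [224, 175], [216, 115], [224, 107]] [[ 0.59268671 -0.26570088]
 [ 0.58179913 -0.27727914]
 [ 0.50732119 -0.27941269]
 [ 0.49520006 -0.26756614]
 [ 0.4959338  -0.1936012 ]
 [ 0.57701392 -0.18114943]
 [ 0.58772564 -0.19159846]] [array([ 542.2, -231. ]), array([97.5, 97.4]), np.float64(2.9)]
```

View pics/c7.png

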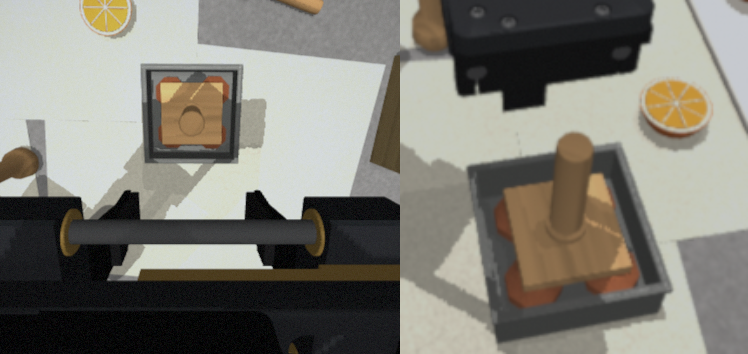

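The tamper stands upright and free. The plate (160..223, 82..145) is centred in the bin rim (140..243, 65..163), with lumps showing evenly at its corners.

```bash
python3 -c "
from bench import *
s=sense();print(s['time_s'],abs(s['joint_vel']).max());print(hand_in())"
```

```text
11.5833 0.05374282061204676
the job is handed in; nothing more can be done
None
```

The tamper is standing flat and released on the levelled heap in the right-hand bin, and I handed the job in at 11.6 s. No verdict was reported.

I took the tamper by its handle and lined it up with the bin to within about 3 mm and 1°. I then pressed straight down slowly: first contact was about 5 N with the plate's underside near 47 mm, and the force fell to nothing as the high lump dropped. It held firm at 18 N with the underside at about 31 mm, against 32 when level. I eased off, opened the fingers and backed away about 15 cm up.

**Last checks:**
- **Pictures:** The final pictures show the plate centred in the bin to within a pixel or so and the tamper upright. Lumps show evenly at its corners.
- **Contact:** The force reading is near zero, so the arm is touching nothing.
- **Not seen directly:** The high lump was hidden under the plate, so its seating is inferred from the plate's height and its resistance at 18 N.
- **Disagreement:** The last colour mask merged the plate with the lumps (97 mm across instead of 84). I judged the centring from the picture instead, though the mask's centre of (0.542, -0.231) still agrees with the bin's to about 4 mm.

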